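# Load a circuit board into the test fixture, close up and start the test

### The arm

A 6-joint arm with a two-finger parallel gripper is mounted at the origin on a cart in front of the work surface, level with it; the furniture and walls round the work are solid. World frame = base frame: x ahead of the robot, y to its left, z up, the work surface at z = 0. Lengths are in m, angles in rad, forces in N, time in s.
With the tool pointing down it reaches from about 0.375 to 0.975 m from the base axis. Payload 3.8 kg.
Tool frame: the origin (TCP) lies at the very end of the fingers, on their centre line; the grasp point (between the pads) lies 19 mm behind it; z points along the fingers, y is the line along which they close (so a half turn about z gives the same grasp; the last joint's range is limited). The gripper opens to 85 mm and grips with 20 to 120 N. Pads are 22 mm wide; open, the fingers measure 114 mm over their backs; the gripper's body (76 mm by 85 mm) begins 54 mm behind the grasp point. The pads swing forward as they close: fully open they stand 13 mm farther back than shut.
Start: joints at [-1.275, 0.264, 1.604, -0, 1.274, -0.037], TCP at [0.221, -0.638, 0.231] pointing down, gripper open.
Joint ranges: [-2.63, 2.63], [-0.94, 2.18], [0.31, 2.57], [-1.31, 4.45], [0, 2.66], [-2.55, 2.55]. Speed limits (rad/s): [2.57, 2.57, 3.14, 3.14, 3.14, 3.14].

### API

Orientations are given as a rotation vector (axis times angle).
In Python, from workcell import read_state, read_camera, calibration, finish_job gives the robot as it stands.
- The arm moves only by the tool step_arm, never from a script. Its argument "commands" is a list of rows, each an object of numbers: "fingers": the gripper's target within -1 to 1 (shut at 1, half-way at 0, fully open at -1); "dx", "dy", "dz": the shift along the tool's x, y, z in m; "roll": the turn about the tool's z in degrees. In form: [{"fingers": .., "dx": .., "dy": .., "dz": .., "roll": ..}, ...]. A call has 1 to 8 rows; each row is the pose to reach, as a shift and turn from the pose commanded when the call began, along the tool's axes at that moment; what a row does not reach only later rows make up. A row lasts 1/8 s, in which the tool goes at most 62.5 mm and 10.7 degrees, less where a joint would pass 70% of its speed; a pose out of reach is approached as far as the arm can. A call with a gripper value outside its range is refused whole. The fingers move at their own pace and stop on an object; "squeeze" is the grip in N (left out, the last holds). Time passes only in rows, so rows that repeat a pose let the fingers close. It gives the time, the measured TCP pose, the force, the opening and the grip force at its end, in the units of the state.
- read_state(): the state, without advancing time (a new reading comes with each control period).
- read_camera(name): name is "scene" or "top" or "wrist"; returns (picture, depth): 480x640x3 uint8, blue, green, red; 480x640 float32, m along the optical axis (not along the pixel's ray), 0 where there is no reading.
- calibration(name): a dict with "intrinsics" (3x3 intrinsics, pixels), "k1" (the pictures are not rectified: a ray, as slopes to the right and down, at radius r is drawn at 1 + k1 r^2 times it, then the intrinsics apply), "world_to_cam" (4x4, takes a point from world to camera coordinates). Camera axes: x right, y up, looking along -z (the intrinsics and any distortion apply to the point x, -y, -z); pixel columns grow to the right and rows downward; lengths in m; the calibration is good to about 2 mm. A picture is of the moment at which its call begins: read the wrist's pose just before it. calibration takes no time and is no camera call; for the wrist camera it gives the pose at the moment of the call.
- finish_job(): hands the job in; it is judged then, once.
The state is a dict: "time": time; "q": joint angles; "joint_vel": joint speeds; "joint_torque": joint torques, N m; "tool_pos": TCP position; "tcp_rot": TCP orientation; "wrist_force": force on the tool from outside, world axes, zero at the start; "torque": the same for the moment, N m; "width": opening from 0.0 (shut) to 1.0 (fully open); "grip_force": force on a finger pad.
Only numpy, scipy, OpenCV 4.12 (cv2) and the standard library are available. Lean on these libraries where they do the work, as an engineer would, in place of code of your own. Each camera call takes 0.05 s, during which the arm holds its last target. There are 200 camera calls.

### The job

Load the test fixture and start the test: lay the larger circuit board flat in the nest between the corner guides, the end with the single relay towards the hinge, then swing the pressure frame fully down over it and only then throw the clamp handle fully down so that it locks. With everything closed, press the start button right in and let it spring back; leave the smaller board on its foam pad where it lies.

Things in the scene. Friction and masses are not known exactly. Their poses are not given: they have to be found in the camera images.
- board_center (a point): The circuit board to be tested, the larger of the two that lie on black foam pads at the left: 66 mm wide (its x) by 100 mm long (its y), 4 mm thick, with three equal dark relay blocks up to 20 mm high across it. Point: middle of the 4 mm board, half-way up. Its underside starts 12 mm above the desk; the pad (86 x 46 mm) is narrower, so both long edges are free to grip. Loose, 40 to 85 g.
- lone_end (a point): Middle of one short edge of that board, at mid-thickness, 50 mm from board_center along the board's +y. At this end one relay stands by itself next to a bare strip; at the other end two relays stand close together. At the start this end already points within about 40 degrees of the nest's +x.
- other_center (a point): Centre (half-way up its 4 mm) of the smaller board, 58 x 90 mm, with a few blocks of different sizes, on the other foam pad. Which pad holds which board changes. It stays where it is.
- nest (a point): The nest of the test fixture (fixed grey box, 200 x 215 mm, deck 45 mm above the desk): where the board's centre must come to lie. x points to the far hinge, y to the left, z up. The board rests on four 8 mm posts (deck 10 mm below this point) between four white corner guides, 2 mm clear all round, with sloping lead-ins up to 6 mm above the board; 70 mm of each long edge is free for fingers.
- lid_front (a point): Pressure frame: open aluminium frame, 120 mm wide, 8 mm thick, hinged along the nest's y at 80 mm in x and 27 mm in z from nest. Point: middle of the top (outer) face of its 20 mm front bar, 146 mm from the hinge line (front edge: 156 mm). Shut, this face is 31 mm above nest. Four rods under it stop 1 mm over a seated board. A knob (20 mm wide, 26 mm tall) stands on the bar 40 mm to the left.
- lid (a joint): Angle of the pressure frame in rad: 0 = shut (level), positive = raised; about 1.57 is upright, it starts at 1.62 to 1.82, leaning away from the robot, stop at 1.9. A stiff hinge holds it wherever it is left; about 1 to 3 N on the front bar moves it.
- clamp_grip (a point): Centre of the outer part of the black round handle (17 mm thick, 80 mm long) of the steel toggle clamp at the fixture's right. Open: leaning up and away from the nest at about 46 degrees, at nest x -66, y -150, z +80 mm. Thrown: level, pointing to nest -y, at x -66, y -181, z +34 mm (stop). 4 to 8 N on its upper side, down and outwards in the nest's y-z plane, turns it 48 degrees; it stays.
- clamp_arm (a joint): Hold-down arm of the toggle clamp, rad: 0 = clamp open (arm upright, as at the start), 1.42 = thrown and locked, its rubber foot on the right end of the frame's front bar. The handle drives it through a link that goes over centre; thrown too early, the arm would be in the frame's way.
- start_top (a point): Centre of the top of the start button, a grey 26 mm push button in a black ring on the front left of the fixture's deck. It is pressed straight down.
- start (a joint): Travel of the start button in m: 0 = out, 0.006 = fully in; it takes about 5 N and springs back.
Mind the look-alikes: they are no part of the job. What is shaped like the part that bears board_center but yellow is not meant.

How it is judged:
By the outcome, as a careful person would: the job done as asked, in the order asked, and still so for the second after the job is handed in, with the robot touching nothing.
It also fails if it takes over 56 s, if anything falls off the work surface, if the arm or the gripper's body presses on something with over 40 N, if the wrist force passes 120 N, or if a joint passes its speed limit or range.

## Working session

There is one attempt and no reset: what is moved stays moved. The work goes in short steps, Python scripts to look and compute and a tool call to move; the robot and the scene stay as the last step left them, time stands still between calls to the robot, and variables do not carry over. Pictures are saved under pics/ and viewed, at most 10 in all, crops included, and the job is handed in when it is done.

Besides the shell and the picture viewer there is one more tool, called after "Emit:" in YAML: its name, and indented under it one key for each argument. step_arm: Moves the arm, as the interface text tells. Its arguments: {"type":"object","properties":{"commands":{"type":"array","items":{"type":"object","properties":{"fingers":{"type":"number"},"dx":{"type":"number"},"dy":{"type":"number"},"dz":{"type":"number"},"roll":{"type":"number"}}}},"squeeze":{"type":"number"}},"required":["commands"]}

```bash
ls; mkdir -p pics; python3 - <<'E'
from workcell import *
import cv2,numpy as np
s=read_state();print(s)
ims=[]
for n in("scene","top"):
    p,d=read_camera(n);cv2.imwrite(f"pics/{n}.png",p);np.save(f"{n}_d.npy",d);print(n,calibration(n))
E
```

```text
pics
{'time': 0.0, 'q': array([-1.27489958e+00,  2.64763899e-01,  1.60536427e+00,  2.00323956e-05,
        1.27368086e+00, -3.69071544e-02]), 'joint_vel': array([-2.68053752e-05,  3.90927203e-04, -4.26222018e-04,  1.07002692e-03,
        3.78590533e-04,  3.50013242e-04]), 'joint_torque': array([-3.61370454e-03, -5.15122426e+01, -3.67316365e+01, -2.52284481e-04,
        1.32242020e-02, -2.73606481e-06]), 'tool_pos': array([ 0.22030881, -0.63727434,  0.22996002]), 'tcp_rot': array([-3.09602979e+00, -5.19984383e-01,  4.19454863e-04]), 'wrist_force': array([ 0.66011056, -0.29091317, -0.04486826]), 'torque': array([ 0.01550912, -0.04650618,  0.04045953]), 'grip_force': 0.0, 'width': 0.9992284536516265}
scene {'intrinsics': array([[464.09513833,   0.        , 325.45029386],
       [  0.        , 464.09513833, 239.30897575],
       [  0.        ,   0.        ,   1.        ]]), 'k1': 0.028962718235137495, 'world_to_cam': array([[-0.81971495, -0.57276714,  0.00228256,  0.469048  ],
       [ 0.3498999 , -0.49759576,  0.79370556, -0.21488271],
       [-0.45347267,  0.65141098,  0.60829785, -0.74334476],
       [ 0.        ,  0.        ,  0.        ,  1.        ]])}
top {'intrinsics': array([[553.25496706,   0.        , 315.82358432],
       [  0.        , 553.25496706, 235.64196233],
       [  0.        ,   0.        ,   1.        ]]), 'k1': -0.033261204460132233, 'world_to_cam': array([[ 0.0182941 , -0.99980558, -0.00735763,  0.09748959],
       [ 0.99593231,  0.01757288,  0.08837441, -0.50730175],
       [-0.08822793, -0.00894443,  0.99606015, -1.18783492],
       [ 0.        ,  0.        ,  0.        ,  1.        ]])}
```

View pics/top.png

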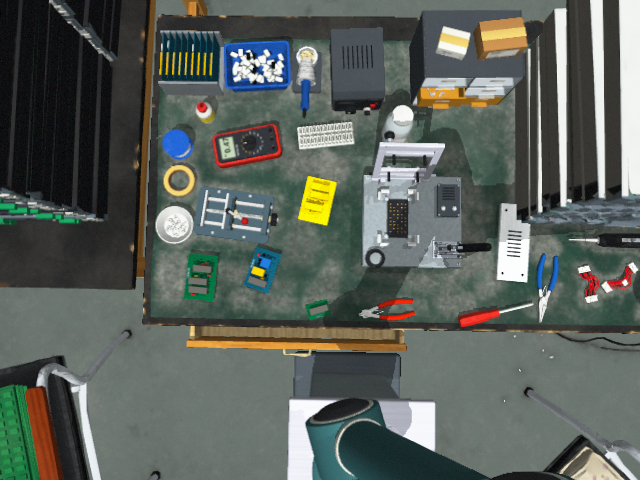

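View pics/scene.png

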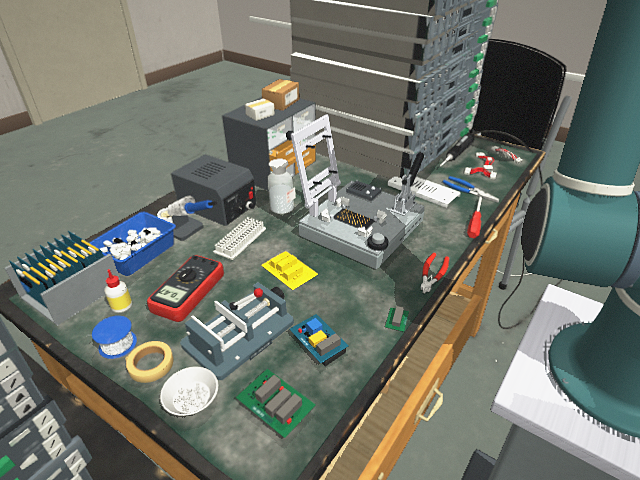

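Top view: larger green board at (201,276). Possible mix-ups are the yellow decoy (317,200), the smaller blue board (262,267) and a green scrap (317,309). The fixture is around (412,220), lid raised at (408,160), clamp handle (475,247), start button (375,257). I choose the green board at (201,276) and check it in a close crop.

```bash
cat > h.py <<'E'
import numpy as np,cv2
from workcell import *
def ray(n,uv,c=None):
    c=c or calibration(n);K=c["intrinsics"];T=c["world_to_cam"]
    uv=np.atleast_2d(np.array(uv,float))
    d=(uv-K[:2,2])/[K[0,0],K[1,1]]
    s=d.copy()
    for _ in range(8): s=d/(1+c["k1"]*(s**2).sum(1,keepdims=True))
    v=np.c_[s[:,0],-s[:,1],-np.ones(len(s))]@T[:3,:3]
    return -T[:3,:3].T@T[:3,3],v
def onz(n,uv,z,c=None):
    o,v=ray(n,uv,c);return o+v*((z-o[2])/v[:,2])[:,None]
def proj(n,P,c=None):
    c=c or calibration(n);K=c["intrinsics"];T=c["world_to_cam"]
    p=np.atleast_2d(P)@T[:3,:3].T+T[:3,3];s=np.c_[p[:,0],-p[:,1]]/-p[:,2:]
    s=s*(1+c["k1"]*(s**2).sum(1,keepdims=True));return s@K[:2,:2].T+K[:2,2]
def two(na,a,nb,b):
    o1,v1=ray(na,a);o2,v2=ray(nb,b);v1,v2=v1[0],v2[0]
    t=np.linalg.lstsq(np.c_[v1,-v2],o2-o1,rcond=None)[0]
    p,q=o1+t[0]*v1,o2+t[1]*v2;return (p+q)/2,np.linalg.norm(p-q)
E
python3 - <<'E'
from h import *
p=cv2.imread("pics/top.png");h=cv2.cvtColor(p,cv2.COLOR_BGR2HSV)
m=cv2.inRange(h,(50,110,50),(85,255,255));m[:, :170]=0;m[:240]=0;m[305:]=0;m[:,235:]=0
m=cv2.morphologyEx(m,cv2.MORPH_CLOSE,np.ones((13,13)))
c=max(cv2.findContours(m,0,2)[0],key=cv2.contourArea)
P=onz("top",c[:,0],.016)[:,:2].astype(np.float32);print("board",cv2.minAreaRect(P*1000))
a=cv2.resize(p[240:310,170:290],None,fx=5,fy=5,interpolation=2)
b=cv2.resize(p[130:275,350:500],None,fx=4,fy=4,interpolation=2)
cv2.imwrite("pics/c1.png",a);cv2.imwrite("pics/c2.png",b)
E
```

```text
board ((411.50250244140625, 356.99322509765625), (67.1872329711914, 100.70206451416016), 85.80449676513672)
```

View pics/c1.png

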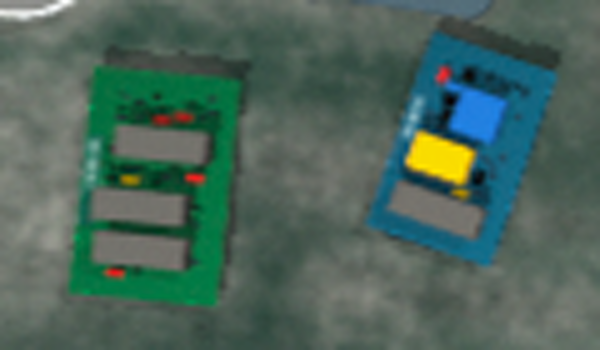

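View pics/c2.png

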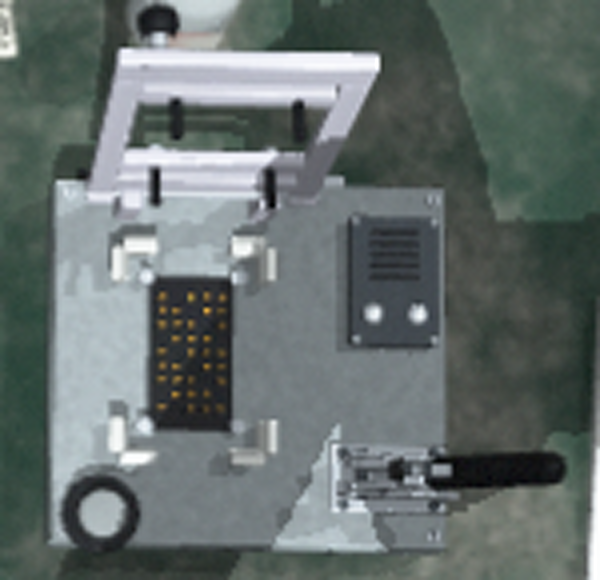

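Crop 1 confirms the choice: green board with three equal relays, the lone one (160,145) and bare strip at the image top (world +x). The blue board has mixed blocks. Crop 2 shows the guides at (133,258), (255,257), (250,443), (130,440), the button (100,512), handle end (555,470) and knob (158,20).

```bash
python3 - <<'E'
from h import *
def w(uv,z): 
    uv=(np.array(uv,float)+.5)/4-.5+[350,130]; return onz("top",uv,z).round(4)
print("deck corners",w([(55,180),(445,187),(443,548),(48,545)],.045))
print("pinblock",w([(150,278),(233,278),(231,431),(150,428)],.05))
print("guides outer",w([(111,240),(277,240),(277,462),(109,462)],.058))
print("btn",w([(100,512)],.055))
b=lambda uv:onz("top",(np.array(uv,float)+.5)/5-.5+[170,240],.016).round(4)
print("board corners",b([(97,66),(246,80),(217,306),(70,294)]))
# lid tops via two views?
print(proj("scene",[[.58,-.07,.055]]))
p=cv2.imread("pics/scene.png");cv2.imwrite("pics/c3.png",cv2.resize(p[105:275,270:440],None,fx=3.5,fy=3.5,interpolation=2))
E
```

```text
deck corners [[ 0.6382  0.0057  0.045 ]
 [ 0.6382 -0.206   0.045 ]
 [ 0.4425 -0.2039  0.045 ]
 [ 0.4404  0.0073  0.045 ]]
pinblock [[ 0.5846 -0.0456  0.05  ]
 [ 0.5854 -0.0902  0.05  ]
 [ 0.5028 -0.0894  0.05  ]
 [ 0.5036 -0.0461  0.05  ]]
guides outer [[ 0.6035 -0.0236  0.058 ]
 [ 0.6051 -0.1124  0.058 ]
 [ 0.486  -0.1126  0.058 ]
 [ 0.4845 -0.0235  0.058 ]]
btn [[ 0.458  -0.0193  0.055 ]]
board corners [[0.4632 0.3852 0.016 ]
 [0.4583 0.3192 0.016 ]
 [0.3592 0.3286 0.016 ]
 [0.3632 0.3933 0.016 ]]
[[340.86900058 208.98216733]]
```

View pics/c3.png

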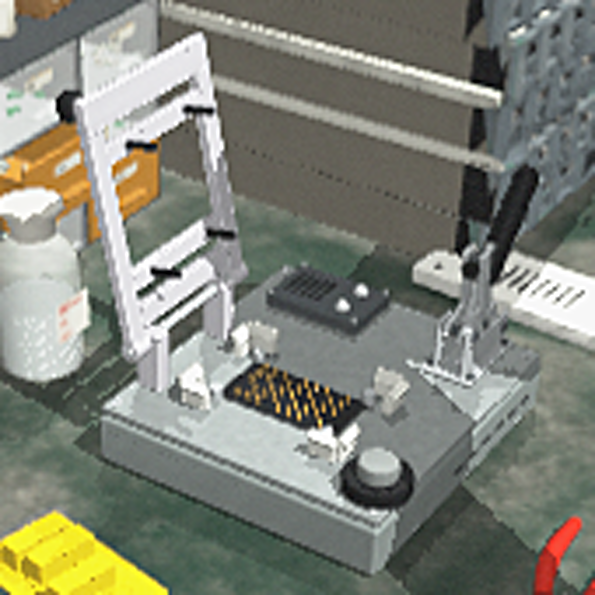

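```bash
cat >> h.py <<'E'
from scipy.spatial.transform import Rotation as Ro
def mv(targets,yaw=None):
    "tool-frame shifts (mm) and roll (deg) to world targets; yaw = wanted heading of tool x, deg"
    s=read_state();R=Ro.from_rotvec(s["tcp_rot"]).as_matrix();y0=np.degrees(np.arctan2(R[1,0],R[0,0]))
    print("tcp",s["tool_pos"].round(4),"yaw",y0.round(2),"t",round(s["time"],2),"z axis",R[:,2].round(3))
    for t in targets: print(t,"->",((np.array(t)-s["tool_pos"])@R*1000).round(1),"roll",None if yaw is None else round(y0-yaw,2))
E
python3 -c "
from h import *
mv([(.40,-.45,.25),(.45,-.1,.25),(.41,.357,.20)],-4.6)
print(onz('top',[(400,112)],.13))"
```

```text
tcp [ 0.2203 -0.6373  0.2301] yaw 19.07 t 0.1 z axis [-0.001  0.002 -1.   ]
(0.4, -0.45, 0.25) -> [ 231.  -118.4  -19.6] roll 23.67
(0.45, -0.1, 0.25) -> [ 392.6 -432.9  -19. ] roll 23.67
(0.41, 0.357, 0.2) -> [ 504.1 -877.8   31.9] roll 23.67
[[ 0.75178269 -0.06117788  0.13      ]]
```

Emit:
step_arm:
  commands:
    - {"dx":0.231,"dy":-0.118,"dz":-0.02,"fingers":-0.7,"roll":23.7}
    - {"dx":0.231,"dy":-0.118,"dz":-0.02,"fingers":-0.7,"roll":23.7}
    - {"dx":0.231,"dy":-0.118,"dz":-0.02,"fingers":-0.7,"roll":23.7}
    - {"dx":0.231,"dy":-0.118,"dz":-0.02,"fingers":-0.7,"roll":23.7}
    - {"dx":0.39,"dy":-0.433,"dz":-0.02,"fingers":-0.7,"roll":23.7}
    - {"dx":0.39,"dy":-0.433,"dz":-0.02,"fingers":-0.7,"roll":23.7}
    - {"dx":0.39,"dy":-0.433,"dz":-0.02,"fingers":-0.7,"roll":23.7}
    - {"dx":0.39,"dy":-0.433,"dz":-0.02,"fingers":-0.7,"roll":23.7}

```text
time: 1.1
tool_pos: [0.4304, -0.2096, 0.2506]
tcp_rot: [-3.139, 0.128, 0.0]
wrist_force: [-0.2, 0.8, 0.3]
width: 0.849
grip_force: 0.0
```

```bash
python3 -c "
from h import *
mv([(.45,-.1,.25),(.40,.357,.20)],-4.6)"
```

```text
tcp [ 0.4304 -0.2096  0.2506] yaw -4.66 t 1.1 z axis [-0.  0. -1.]
(0.45, -0.1, 0.25) -> [  10.6 -110.8    0.7] roll -0.06
(0.4, 0.357, 0.2) -> [ -76.3 -562.2   50.8] roll -0.06
```

Emit:
step_arm:
  commands:
    - {"dx":0.01,"dy":-0.11,"dz":0.0,"fingers":-0.7}
    - {"dx":0.01,"dy":-0.14,"dz":0.0,"fingers":-0.7}
    - {"dx":0.01,"dy":-0.14,"dz":0.0,"fingers":-0.7}
    - {"dx":0.01,"dy":-0.14,"dz":0.0,"fingers":-0.7}

```text
invalid input
```

```bash
python3 - <<'E'
from h import *
c=calibration("wrist");p,d=read_camera("wrist");T=c["world_to_cam"]
np.save("w1.npy",np.array([c],dtype=object),allow_pickle=True)
cv2.imwrite("pics/w1.png",p);print("cam",(-T[:3,:3].T@T[:3,3]).round(4),T[:3,:3].round(2).tolist())
print(proj("wrist",[[.5445,-.068,.055]],c))
mv([(.40,.357,.20)],-4.6)
E
```

```text
cam [ 0.5067 -0.2157  0.3933] [[-0.08, -1.0, -0.0], [0.95, -0.08, -0.3], [0.3, -0.02, 0.95]]
[[149.54206101  99.81600645]]
tcp [ 0.4309 -0.2027  0.2504] yaw -4.46 t 1.15 z axis [-0.     0.007 -1.   ]
(0.4, 0.357, 0.2) -> [ -74.3 -555.2   54.3] roll 0.14
```

View pics/w1.png

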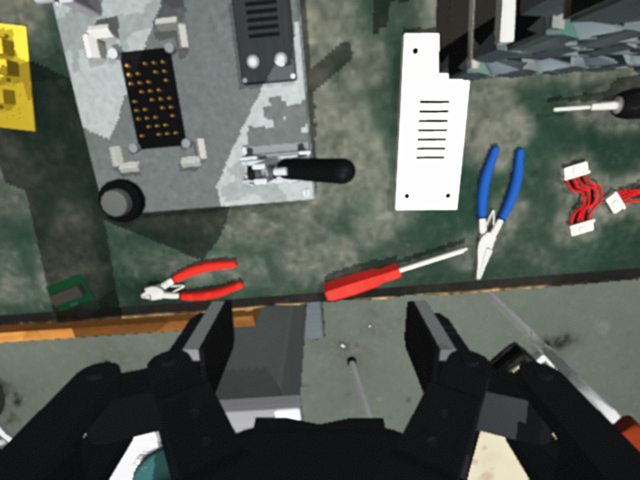

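The wrist view is a motion-tilted picture with the nest block at (152,98) and the button at (120,200). The fingers are at the bottom. I'll re-measure from closer.

Emit:
step_arm:
  commands:
    - {"dx":0.03,"dy":-0.06,"dz":0,"roll":0,"fingers":-0.7}
    - {"dx":0.03,"dy":-0.12,"dz":0,"roll":0,"fingers":-0.7}
    - {"dx":0.03,"dy":-0.14,"dz":0,"roll":0,"fingers":-0.7}
    - {"dx":0.03,"dy":-0.14,"dz":0,"roll":0,"fingers":-0.7}
    - {"dx":0.03,"dy":-0.14,"dz":0,"roll":0,"fingers":-0.7}

```text
time: 1.78
tool_pos: [0.4718, -0.0752, 0.2508]
tcp_rot: [3.139, -0.127, -0.001]
wrist_force: [-0.4, 0.3, -0.3]
width: 0.845
grip_force: 0.0
```

```bash
python3 - <<'E'
from h import *
c=calibration("wrist");p,d=read_camera("wrist")
cv2.imwrite("pics/w2.png",p);T=c["world_to_cam"];print("cam",(-T[:3,:3].T@T[:3,3]).round(4))
u=proj("wrist",[[.5445,-.068,.055]],c)[0];print(u)
import pickle;pickle.dump((c,d),open("w2.pkl","wb"))
mv([(.40,.357,.20),(.411,.357,.06)],-4.6)
x,y=u.astype(int);x0,y0=max(x-130,0),max(y-120,0)
print("crop",x0,y0);cv2.imwrite("pics/w2c.png",cv2.resize(p[y0:y0+240,x0:x0+266],None,fx=2.5,fy=2.5,interpolation=2)[:600,:800])
E
```

```text
cam [ 0.5481 -0.0812  0.3934]
[304.57247921 134.60941199]
tcp [ 0.4718 -0.0755  0.2508] yaw -4.68 t 1.82 z axis [-0. -0. -1.]
(0.4, 0.357, 0.2) -> [-106.8 -425.2   50.7] roll -0.08
(0.411, 0.357, 0.06) -> [ -95.8 -426.2  190.7] roll -0.08
crop 174 14
```

View pics/w2c.png

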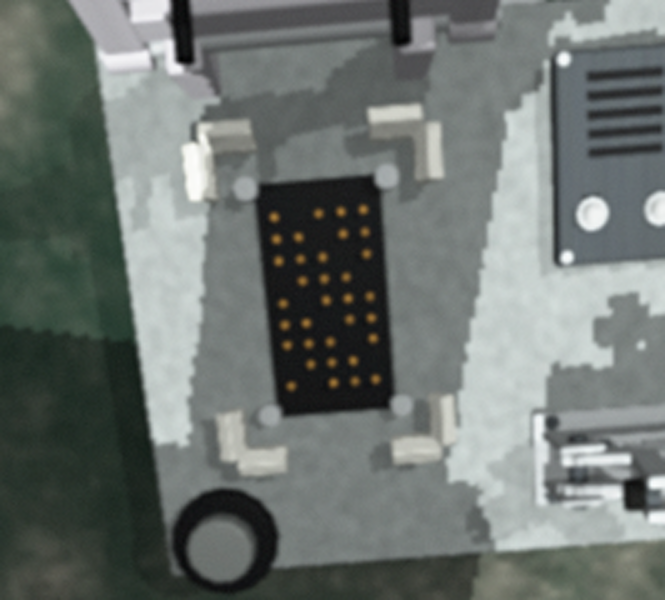

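The crop shows the four post tops at (245,188), (386,176), (402,405) and (270,415), and the button top at (220,548).

```bash
python3 - <<'E'
from h import *
import pickle;c,d=pickle.load(open("w2.pkl","rb"))
f=lambda uv,z:onz("wrist",(np.array(uv,float)+.5)/2.5-.5+[174,14],z,c)
P=f([(245,188),(386,176),(402,405),(270,415)],.053);print(P.round(4),P.mean(0).round(4))
L=(P[0]+P[1]-P[2]-P[3])/2;print("yaw",np.degrees(np.arctan2(L[1],L[0])), np.degrees(np.arctan2(*(((P[0]+P[3]-P[1]-P[2])/2)[[0,1]]*[-1,1]))))
G=f([(184,143),(438,122),(455,445),(240,472)],.058);print("guides~",G.round(4))
for z in(.055,.06,.065):print("btn",f([(220,548)],z).round(4))
u=(np.array((220,548))/2.5+[174,14]).astype(int);print(d[u[1]-1:u[1]+2,u[0]-1:u[0]+2])
T=c["world_to_cam"];print("btn z from depth");o,v=ray("wrist",[u],c);print(o+v[0]*d[u[1],u[0]])
E
```

```text
[[ 0.5855 -0.0426  0.053 ]
 [ 0.5853 -0.0924  0.053 ]
 [ 0.5052 -0.0926  0.053 ]
 [ 0.5055 -0.0427  0.053 ]] [ 0.5454 -0.0676  0.053 ]
yaw 0.08592388193209916 -0.21887752191077717
guides~ [[ 0.601  -0.024   0.058 ]
 [ 0.6005 -0.1111  0.058 ]
 [ 0.4894 -0.1112  0.058 ]
 [ 0.4857 -0.0296  0.058 ]]
btn [[ 0.4558 -0.0176  0.055 ]]
btn [[ 0.4571 -0.0186  0.06  ]]
btn [[ 0.4585 -0.0195  0.065 ]]
[[0.34069815 0.33936405 0.33907032]
 [0.33917558 0.33870196 0.34058714]
 [0.33819023 0.34001184 0.33883774]]
btn z from depth
[ 0.45911849 -0.02029411  0.06773623]
```

Emit:
step_arm:
  commands:
    - {"dx":-0.107,"dy":-0.425,"dz":0.05,"roll":0,"fingers":-0.75}
    - {"dx":-0.107,"dy":-0.425,"dz":0.05,"roll":0,"fingers":-0.75}
    - {"dx":-0.107,"dy":-0.425,"dz":0.05,"roll":0,"fingers":-0.75}
    - {"dx":-0.107,"dy":-0.425,"dz":0.05,"roll":0,"fingers":-0.75}
    - {"dx":-0.107,"dy":-0.425,"dz":0.05,"roll":0,"fingers":-0.75}
    - {"dx":-0.107,"dy":-0.425,"dz":0.05,"roll":0,"fingers":-0.75}
    - {"dx":-0.107,"dy":-0.425,"dz":0.05,"roll":0,"fingers":-0.75}
    - {"dx":-0.107,"dy":-0.425,"dz":0.05,"roll":0,"fingers":-0.75}

```text
time: 2.82
tool_pos: [0.3992, 0.36, 0.2002]
tcp_rot: [3.139, -0.122, -0.002]
wrist_force: [0.4, -0.2, -0.7]
width: 0.873
grip_force: 0.0
```

Emit:
step_arm:
  commands:
    - {"dx":0,"dy":0,"dz":0,"roll":0,"fingers":-0.75}
    - {"dx":0,"dy":0,"dz":0,"roll":0,"fingers":-0.75}

```text
time: 3.08
tool_pos: [0.4004, 0.356, 0.2011]
tcp_rot: [3.138, -0.131, 0.0]
wrist_force: [0.1, -0.5, -0.1]
width: 0.876
grip_force: 0.0
```

```bash
python3 - <<'E'
from h import *
c=calibration("wrist");p,d=read_camera("wrist");cv2.imwrite("pics/w3.png",p)
h=cv2.cvtColor(p,cv2.COLOR_BGR2HSV);m=cv2.inRange(h,(50,110,50),(85,255,255))
u=proj("wrist",[[.411,.357,.016]],c)[0];print(u)
m=cv2.morphologyEx(m,cv2.MORPH_CLOSE,np.ones((25,25)))
for k in cv2.findContours(m,0,2)[0]:
    if cv2.contourArea(k)<3000:continue
    k=cv2.convexHull(k);P=onz("wrist",k[:,0],.016,c)[:,:2].astype(np.float32);r=cv2.minAreaRect(P*1000);print(r,k[:,0].min(0),k[:,0].max(0))
mv([(.411,.357,.05)],-4.6)
E
```

```text
[316.96785079 203.96723439]
((229.95643615722656, 711.8032836914062), (68.54102325439453, 185.21517944335938), 37.855003356933594) [  0 343] [ 83 447]
((412.01202392578125, 358.15869140625), (65.64008331298828, 100.27093505859375), 85.57405853271484) [279 147] [352 254]
tcp [0.4004 0.356  0.2012] yaw -4.77 t 3.12 z axis [ 0. -0. -1.]
(0.411, 0.357, 0.05) -> [ 10.4  -1.9 151.2] roll -0.17
```

Emit:
step_arm:
  commands:
    - {"dx":0.0114,"dy":-0.0032,"dz":0.05,"roll":-0.4,"fingers":-0.75}
    - {"dx":0.0114,"dy":-0.0032,"dz":0.1,"roll":-0.4,"fingers":-0.75}
    - {"dx":0.0114,"dy":-0.0032,"dz":0.14,"roll":-0.4,"fingers":-0.75}
    - {"dx":0.0114,"dy":-0.0032,"dz":0.17,"roll":-0.4,"fingers":-0.75}
    - {"dx":0.0114,"dy":-0.0032,"dz":0.186,"roll":-0.4,"fingers":-0.75}
    - {"dx":0.0114,"dy":-0.0032,"dz":0.186,"roll":-0.4,"fingers":-0.75}
    - {"dx":0.0114,"dy":-0.0032,"dz":0.186,"roll":-0.4,"fingers":-0.75}

```text
time: 4.0
tool_pos: [0.4125, 0.3605, 0.0165]
tcp_rot: [-3.138, 0.117, -0.003]
wrist_force: [-0.5, 0.2, 0.0]
width: 0.872
grip_force: 0.0
```

Emit:
step_arm:
  commands:
    - {"dx":0,"dy":0,"dz":0.004,"roll":0,"fingers":-0.75}
    - {"dx":0,"dy":0,"dz":0.008,"roll":0,"fingers":-0.75}
    - {"dx":0,"dy":0,"dz":0.01,"roll":0,"fingers":-0.75}
    - {"dx":0,"dy":0,"dz":0.01,"roll":0,"fingers":-0.75}

```text
time: 4.5
tool_pos: [0.4109, 0.3598, 0.0048]
tcp_rot: [3.139, -0.116, -0.001]
wrist_force: [0.8, 0.6, -0.3]
width: 0.876
grip_force: 0.0
```

Emit:
step_arm:
  commands:
    - {"dx":0,"dy":0.002,"dz":0.002,"roll":0,"fingers":-0.75}
    - {"dx":0,"dy":0.002,"dz":0.003,"roll":0,"fingers":-0.75}
    - {"dx":0,"dy":0.002,"dz":0.003,"roll":0,"fingers":-0.75}

```text
time: 4.88
tool_pos: [0.4109, 0.3578, 0.0019]
tcp_rot: [3.139, -0.116, -0.0]
wrist_force: [0.1, 0.1, 0.9]
width: 0.876
grip_force: 0.0
```

Emit:
step_arm:
  commands:
    - {"dx":0,"dy":0,"dz":0.002,"roll":0,"fingers":-0.75}
    - {"dx":0,"dy":0,"dz":0.003,"roll":0,"fingers":-0.75}
    - {"dx":0,"dy":0,"dz":0.003,"roll":0,"fingers":-0.75}

```text
time: 5.25
tool_pos: [0.411, 0.3579, -0.0011]
tcp_rot: [3.139, -0.116, -0.0]
wrist_force: [-1.0, -0.2, 0.3]
width: 0.878
grip_force: 0.0
```

Emit:
step_arm:
  commands:
    - {"dx":0,"dy":0,"dz":0.002,"roll":0,"fingers":-0.75}
    - {"dx":0,"dy":0,"dz":0.003,"roll":0,"fingers":-0.75}
    - {"dx":0,"dy":0,"dz":0.003,"roll":0,"fingers":-0.75}

```text
time: 5.62
tool_pos: [0.4109, 0.3579, -0.0041]
tcp_rot: [3.139, -0.116, -0.0]
wrist_force: [-0.3, 0.1, 0.3]
width: 0.874
grip_force: 0.0
```

Emit:
step_arm:
  commands:
    - {"dx":0,"dy":0,"dz":0.001,"roll":0,"fingers":-0.75}
    - {"dx":0,"dy":0,"dz":0.002,"roll":0,"fingers":-0.75}
    - {"dx":0,"dy":0,"dz":0.002,"roll":0,"fingers":-0.75}

```text
time: 6.0
tool_pos: [0.411, 0.3579, -0.0061]
tcp_rot: [3.139, -0.116, -0.0]
wrist_force: [0.7, -0.2, -0.5]
width: 0.878
grip_force: 0.0
```

Emit:
step_arm:
  commands:
    - {"dx":0,"dy":0,"dz":0.001,"roll":0,"fingers":-0.75}
    - {"dx":0,"dy":0,"dz":0.002,"roll":0,"fingers":-0.75}
    - {"dx":0,"dy":0,"dz":0.002,"roll":0,"fingers":-0.75}

```text
time: 6.38
tool_pos: [0.411, 0.3579, -0.0081]
tcp_rot: [3.139, -0.116, -0.0]
wrist_force: [-0.0, -0.1, -1.1]
width: 0.879
grip_force: 0.0
```

Emit:
step_arm:
  commands:
    - {"dx":0,"dy":0,"dz":0.001,"roll":0,"fingers":-0.75}
    - {"dx":0,"dy":0,"dz":0.002,"roll":0,"fingers":-0.75}
    - {"dx":0,"dy":0,"dz":0.002,"roll":0,"fingers":-0.75}

```text
time: 6.75
tool_pos: [0.4111, 0.358, -0.0092]
tcp_rot: [3.139, -0.116, -0.0]
wrist_force: [-1.9, -2.1, 6.7]
width: 0.873
grip_force: 3.3
```

Emit:
step_arm:
  commands:
    - {"dx":0,"dy":0,"dz":-0.0095,"roll":0,"fingers":-0.75}
    - {"dx":0,"dy":0,"dz":-0.0095,"roll":0,"fingers":-0.75}
    - {"dx":0,"dy":0,"dz":-0.0095,"roll":0,"fingers":0}
    - {"dx":0,"dy":0,"dz":-0.0095,"roll":0,"fingers":0}
    - {"dx":0,"dy":0,"dz":-0.0095,"roll":0,"fingers":0}
    - {"dx":0,"dy":0,"dz":-0.0095,"roll":0,"fingers":0}
  squeeze: 35

```text
time: 7.5
tool_pos: [0.4115, 0.3583, 0.0003]
tcp_rot: [-3.139, 0.116, -0.001]
wrist_force: [-1.5, -1.2, 6.5]
width: 0.752
grip_force: 37.7
```

Emit:
step_arm:
  commands:
    - {"dx":0,"dy":0,"dz":-0.03,"roll":0,"fingers":0}
    - {"dx":0,"dy":0,"dz":-0.07,"roll":0,"fingers":0}
    - {"dx":0,"dy":0,"dz":-0.12,"roll":0,"fingers":0}
    - {"dx":0,"dy":0,"dz":-0.14,"roll":0,"fingers":0}
    - {"dx":0,"dy":0,"dz":-0.14,"roll":0,"fingers":0}
    - {"dx":0,"dy":0,"dz":-0.14,"roll":0,"fingers":0}

```text
time: 8.25
tool_pos: [0.4101, 0.3572, 0.1379]
tcp_rot: [3.138, -0.116, -0.003]
wrist_force: [-0.3, -0.5, -1.4]
width: 0.756
grip_force: 39.7
```

```bash
python3 - <<'E'
from h import *
s=read_state();c=calibration("wrist");p,d=read_camera("wrist");cv2.imwrite("pics/w4.png",p)
h=cv2.cvtColor(p,cv2.COLOR_BGR2HSV);m=cv2.inRange(h,(50,110,50),(85,255,255))
m=cv2.morphologyEx(m,cv2.MORPH_CLOSE,np.ones((25,25)))
zb=s["tool_pos"][2]+.0006+.016
for k in cv2.findContours(m,0,2)[0]:
    if cv2.contourArea(k)<3000:continue
    k=cv2.convexHull(k);P=onz("wrist",k[:,0],zb,c)[:,:2].astype(np.float32);r=cv2.minAreaRect(P*1000);print(r,k[:,0].min(0),k[:,0].max(0))
    np.set_printoptions(suppress=True);print(cv2.boxPoints(r).round(1).tolist())
mv([(.48,-.068,.14)],0)
cv2.imwrite("pics/w4c.png",cv2.resize(p,None,fx=.9,fy=.9))
E
```

```text
((410.90264892578125, 357.2930908203125), (65.29647064208984, 99.1338119506836), 85.3572006225586) [230 206] [409 427]
[[358.8999938964844, 328.79998779296875], [457.70001220703125, 320.70001220703125], [462.8999938964844, 385.79998779296875], [364.1000061035156, 393.79998779296875]]
tcp [0.4099 0.357  0.1374] yaw -4.23 t 8.3 z axis [-0.003 -0.002 -1.   ]
(0.48, -0.068, 0.14) -> [101.3 418.7  -1.8] roll -4.23
```

View pics/w4c.png

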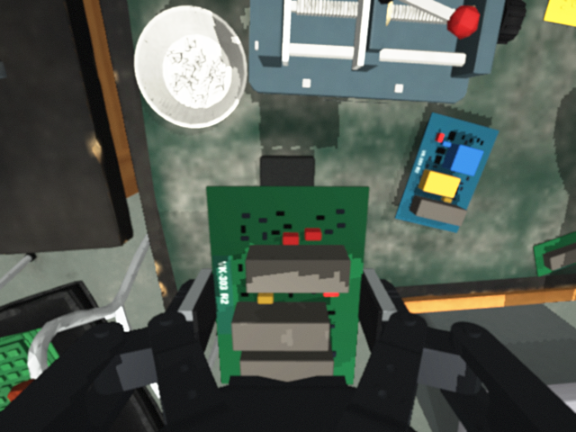

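The board is held square between the fingers: front edge at row ~187, lone relay at (300,268), blue board at (447,172). Next I check the lid angle.

```bash
python3 - <<'E'
from h import *
t=lambda u:(np.array(u)+.5)/4-.5+[350,130]
s=lambda u:(np.array(u)+.5)/3.5-.5+[270,105]
for a,b in(((122,50),(78,100)),((380,56),(203,35)),((158,18),(68,105))):
    print(two("top",t(a),"scene",s(b)))
mv([(.49,-.068,.14),(.4735,-.0676,.15)],0)
E
```

```text
(array([ 0.66050551, -0.01032136,  0.23404285]), np.float64(0.0010289551710780012))
(array([ 0.65957761, -0.12963137,  0.23187293]), np.float64(0.0029953789627902697))
(array([ 0.68106108, -0.02797759,  0.2187427 ]), np.float64(0.0013076928298946385))
tcp [0.4099 0.357  0.1374] yaw -4.23 t 8.3 z axis [-0.003 -0.002 -1.   ]
(0.49, -0.068, 0.14) -> [111.3 417.9  -1.8] roll -4.23
(0.4735, -0.0676, 0.15) -> [ 94.8 418.8 -11.8] roll -4.23
```

Emit:
step_arm:
  commands:
    - {"dx":0.02,"dy":0.05,"dz":0,"roll":-0.6,"fingers":0}
    - {"dx":0.042,"dy":0.105,"dz":0,"roll":-1.2,"fingers":0}
    - {"dx":0.066,"dy":0.165,"dz":0,"roll":-2,"fingers":0}
    - {"dx":0.09,"dy":0.225,"dz":0,"roll":-2.7,"fingers":0}
    - {"dx":0.114,"dy":0.285,"dz":0,"roll":-3.4,"fingers":0}
    - {"dx":0.138,"dy":0.345,"dz":0,"roll":-4.4,"fingers":0}
    - {"dx":0.158,"dy":0.395,"dz":0,"roll":-4.4,"fingers":0}
    - {"dx":0.1657,"dy":0.4135,"dz":0,"roll":-4.4,"fingers":0}

```text
time: 9.3
tool_pos: [0.5454, -0.0698, 0.1377]
tcp_rot: [3.141, -0.001, -0.004]
wrist_force: [-0.3, 0.6, -0.9]
width: 0.761
grip_force: 39.7
```

Emit:
step_arm:
  commands:
    - {"dx":0,"dy":0,"dz":0.02,"roll":0,"fingers":0}
    - {"dx":0,"dy":0,"dz":0.035,"roll":0,"fingers":0}
    - {"dx":0,"dy":0,"dz":0.04,"roll":0,"fingers":0}
    - {"dx":0,"dy":0,"dz":0.04,"roll":0,"fingers":0}
    - {"dx":0,"dy":0,"dz":0.04,"roll":0,"fingers":0}

```text
time: 9.93
tool_pos: [0.5463, -0.0663, 0.1001]
tcp_rot: [3.141, 0.006, 0.002]
wrist_force: [0.0, 1.0, -1.2]
width: 0.754
grip_force: 39.7
```

```bash
python3 - <<'E'
from h import *
s=read_state();c=calibration("wrist");p,d=read_camera("wrist");cv2.imwrite("pics/w5.png",p)
h=cv2.cvtColor(p,cv2.COLOR_BGR2HSV);m=cv2.inRange(h,(50,110,50),(85,255,255));m[:150]=0
m=cv2.morphologyEx(m,cv2.MORPH_CLOSE,np.ones((25,25)))
zb=s["tool_pos"][2]+.0157
for k in cv2.findContours(m,0,2)[0]:
    if cv2.contourArea(k)<3000:continue
    k=cv2.convexHull(k);P=onz("wrist",k[:,0],zb,c)[:,:2].astype(np.float32);r=cv2.minAreaRect(P*1000);print(r,k[:,0].min(0),k[:,0].max(0))
    b=cv2.boxPoints(r);print(b.round(1).tolist())
mv([(.5447,-.0676,.0413)],0)
E
```

```text
((546.5559692382812, -66.12897491455078), (65.330078125, 99.83177185058594), 89.99819946289062) [230 206] [409 427]
[[496.6000061035156, -98.80000305175781], [596.5, -98.80000305175781], [596.5, -33.5], [496.6000061035156, -33.5]]
tcp [ 0.5464 -0.0664  0.1003] yaw 0.21 t 9.97 z axis [ 0.001 -0.    -1.   ]
(0.5447, -0.0676, 0.0413) -> [-1.8  1.2 59. ] roll 0.21
```

Emit:
step_arm:
  commands:
    - {"dx":-0.0012,"dy":0.0014,"dz":0.01,"roll":0,"fingers":0}
    - {"dx":-0.0012,"dy":0.0014,"dz":0.025,"roll":0,"fingers":0}
    - {"dx":-0.0012,"dy":0.0014,"dz":0.04,"roll":0,"fingers":0}
    - {"dx":-0.0012,"dy":0.0014,"dz":0.048,"roll":0,"fingers":0}
    - {"dx":-0.0012,"dy":0.0014,"dz":0.048,"roll":0,"fingers":0}
    - {"dx":-0.0012,"dy":0.0014,"dz":0.048,"roll":0,"fingers":0}

```text
time: 10.72
tool_pos: [0.545, -0.0681, 0.0517]
tcp_rot: [3.142, 0.005, 0.001]
wrist_force: [0.5, -0.9, -0.9]
width: 0.756
grip_force: 39.7
```

Emit:
step_arm:
  commands:
    - {"dx":0,"dy":0,"dz":0.002,"roll":0,"fingers":0}
    - {"dx":0,"dy":0,"dz":0.004,"roll":0,"fingers":0}
    - {"dx":0,"dy":0,"dz":0.006,"roll":0,"fingers":0}
    - {"dx":0,"dy":0,"dz":0.008,"roll":0,"fingers":0}
    - {"dx":0,"dy":0,"dz":0.009,"roll":0,"fingers":0}
    - {"dx":0,"dy":0,"dz":0.009,"roll":0,"fingers":0}

```text
time: 11.48
tool_pos: [0.5445, -0.068, 0.0424]
tcp_rot: [-3.142, -0.005, 0.0]
wrist_force: [-0.6, -0.4, -1.1]
width: 0.757
grip_force: 39.7
```

Emit:
step_arm:
  commands:
    - {"dx":0,"dy":0,"dz":0.0008,"roll":0,"fingers":0}
    - {"dx":0,"dy":0,"dz":0.0015,"roll":0,"fingers":0}
    - {"dx":0,"dy":0,"dz":0.0015,"roll":0,"fingers":0}

```text
time: 11.85
tool_pos: [0.5447, -0.0681, 0.0413]
tcp_rot: [3.142, 0.005, 0.0]
wrist_force: [-0.6, 0.4, 1.9]
width: 0.758
grip_force: 39.9
```

Emit:
step_arm:
  commands:
    - {"dx":0,"dy":0,"dz":0.0,"roll":0,"fingers":-0.85}
    - {"dx":0,"dy":0,"dz":0.0,"roll":0,"fingers":-0.85}
    - {"dx":0,"dy":0,"dz":0.0,"roll":0,"fingers":-0.85}
    - {"dx":0,"dy":0,"dz":-0.03,"roll":0,"fingers":-0.85}
    - {"dx":0,"dy":0,"dz":-0.08,"roll":0,"fingers":-0.85}
    - {"dx":0,"dy":0,"dz":-0.13,"roll":0,"fingers":1}
    - {"dx":0,"dy":0,"dz":-0.19,"roll":0,"fingers":1}
    - {"dx":0,"dy":0,"dz":-0.22,"roll":0,"fingers":1}

```text
time: 12.85
tool_pos: [0.5462, -0.0683, 0.2655]
tcp_rot: [3.141, 0.005, 0.009]
wrist_force: [1.3, 0.3, 0.3]
width: 0.286
grip_force: 0.0
```

Emit:
step_arm:
  commands:
    - {"dx":-0.06,"dy":0,"dz":0.0,"roll":0,"fingers":1}
    - {"dx":-0.07,"dy":0,"dz":0.0,"roll":0,"fingers":1}
    - {"dx":-0.07,"dy":0,"dz":0.0,"roll":0,"fingers":1}

```text
time: 13.22
tool_pos: [0.4744, -0.0683, 0.2611]
tcp_rot: [3.141, 0.004, 0.002]
wrist_force: [0.6, 0.4, -0.2]
width: 0.001
grip_force: 0.0
```

```bash
python3 - <<'E'
from h import *
s=read_state();c=calibration("wrist");p,d=read_camera("wrist");cv2.imwrite("pics/w6.png",p)
mv([(.69,-.08,.30),(.69,-.08,.22)],0)
h=cv2.cvtColor(p,cv2.COLOR_BGR2HSV);m=cv2.inRange(h,(50,110,50),(85,255,255))
u=proj("wrist",[[.5454,-.0676,.057]],c)[0];print(u)
m=cv2.morphologyEx(m,cv2.MORPH_CLOSE,np.ones((15,15)))
for k in cv2.findContours(m,0,2)[0]:
    if cv2.pointPolygonTest(k,u,False)<0:continue
    k=cv2.convexHull(k);P=onz("wrist",k[:,0],.057,c)[:,:2].astype(np.float32);r=cv2.minAreaRect(P*1000);print(r)
x,y=u.astype(int);x0=max(x-150,0);y0=max(y-130,0)
cv2.imwrite("pics/w6c.png",cv2.resize(p[y0:y0+240,x0:x0+300],None,fx=2.5,fy=2.5))
E
```

```text
tcp [ 0.4751 -0.0683  0.2612] yaw 0.16 t 13.28 z axis [ 0.001 -0.    -1.   ]
(0.69, -0.08, 0.3) -> [214.9  12.3 -38.5] roll 0.16
(0.69, -0.08, 0.22) -> [214.8  12.2  41.5] roll 0.16
[318.53672123 135.81151095]
((544.6509399414062, -67.95085144042969), (97.55027770996094, 64.78609466552734), 0.18731175363063812)
```

View pics/w6c.png

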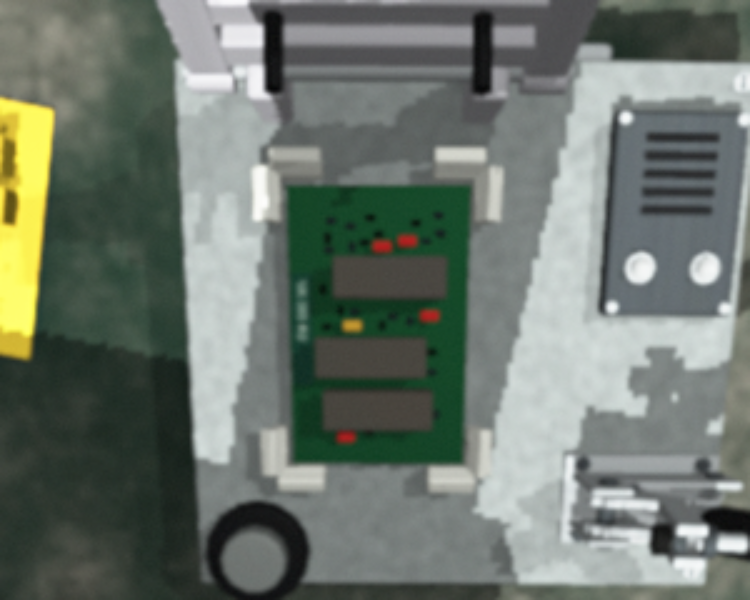

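The board is seated between the guides, flat and square, with the lone relay at the hinge end. Now the lid. First I check the clearance behind it.

```bash
python3 - <<'E'
from h import *
d=np.load("top_d.npy");H,W=d.shape
uv=np.array([(u,v) for v in range(0,150) for u in range(370,540)]);dd=d[uv[:,1],uv[:,0]]
o,v=ray("top",uv);P=o+v*dd[:,None]
k=(dd>0)&(P[:,2]>.12)&(P[:,1]>-.2)&(P[:,1]<.05)&(P[:,0]>.62)
Q=P[k]
for x in np.arange(.62,1.0,.03):
    q=Q[(Q[:,0]>=x)&(Q[:,0]<x+.03)]
    if len(q):print(round(x,2),len(q),"zmax",q[:,2].max().round(3),"y",q[:,1].min().round(3),q[:,1].max().round(3))
mv([(.69,-.085,.30),(.69,-.085,.22)],0)
th=np.array([1.8,1.6,1.4,1.2,1.0,.8,.6,.4,.2,0]);
E=np.c_[.6254-.156*np.cos(th)+.004*np.sin(th),.082+.156*np.sin(th)+.004*np.cos(th)];print(np.c_[th,E].round(3))
E
```

```text
0.65 558 zmax 0.241 y -0.128 -0.007
0.68 23 zmax 0.233 y -0.035 -0.018
0.71 25 zmax 0.124 y -0.083 -0.05
0.74 69 zmax 0.124 y -0.087 -0.046
0.77 21 zmax 0.144 y -0.169 -0.136
0.8 1017 zmax 0.179 y -0.2 -0.101
0.83 949 zmax 0.206 y -0.2 -0.101
0.86 810 zmax 0.216 y -0.2 -0.1
0.89 615 zmax 0.218 y -0.2 -0.1
0.92 764 zmax 0.18 y -0.2 -0.099
0.95 22 zmax 0.174 y -0.2 -0.141
tcp [ 0.4751 -0.0683  0.2612] yaw 0.16 t 13.28 z axis [ 0.001 -0.    -1.   ]
(0.69, -0.085, 0.3) -> [214.9  17.3 -38.5] roll 0.16
(0.69, -0.085, 0.22) -> [214.8  17.2  41.5] roll 0.16
[[1.8   0.665 0.233]
 [1.6   0.634 0.238]
 [1.4   0.603 0.236]
 [1.2   0.573 0.229]
 [1.    0.544 0.215]
 [0.8   0.52  0.197]
 [0.6   0.499 0.173]
 [0.4   0.483 0.146]
 [0.2   0.473 0.117]
 [0.    0.469 0.086]]
```

Emit:
step_arm:
  commands:
    - {"dx":0.03,"dy":0.01,"dz":-0.04,"roll":0,"fingers":1}
    - {"dx":0.09,"dy":0.018,"dz":-0.045,"roll":0,"fingers":1}
    - {"dx":0.15,"dy":0.018,"dz":-0.045,"roll":0,"fingers":1}
    - {"dx":0.205,"dy":0.018,"dz":-0.045,"roll":0,"fingers":1}
    - {"dx":0.22,"dy":0.018,"dz":-0.045,"roll":0,"fingers":1}
    - {"dx":0.22,"dy":0.018,"dz":-0.045,"roll":0,"fingers":1}
    - {"dx":0.22,"dy":0.018,"dz":0.01,"roll":0,"fingers":1}
    - {"dx":0.22,"dy":0.018,"dz":0.044,"roll":0,"fingers":1}

```text
time: 14.28
tool_pos: [0.6926, -0.0856, 0.2154]
tcp_rot: [-3.141, -0.004, 0.003]
wrist_force: [0.1, 0.3, 0.9]
width: -0.0
grip_force: 0.0
```

Emit:
step_arm:
  commands:
    - {"dx":0,"dy":0,"dz":0,"roll":0,"fingers":1}
    - {"dx":-0.02,"dy":0,"dz":0,"roll":0,"fingers":1}
    - {"dx":-0.03,"dy":0,"dz":0,"roll":0,"fingers":1}
    - {"dx":-0.045,"dy":0,"dz":0,"roll":0,"fingers":1}

```text
time: 14.78
tool_pos: [0.6506, -0.086, 0.2199]
tcp_rot: [3.141, 0.005, 0.008]
wrist_force: [1.0, 0.4, 1.5]
width: 0.003
grip_force: 0.8
```

```bash
python3 -c "
from h import *
mv([(.614,-.085,.22)],0)"
```

```text
tcp [ 0.6506 -0.086   0.2199] yaw 0.17 t 14.78 z axis [ 0.005 -0.001 -1.   ]
(0.614, -0.085, 0.22) -> [-36.6  -1.1  -0.3] roll 0.17
```

Emit:
step_arm:
  commands:
    - {"dx":-0.017,"dy":0,"dz":0,"roll":0,"fingers":1}
    - {"dx":-0.034,"dy":0,"dz":0.0,"roll":0,"fingers":1}
    - {"dx":-0.049,"dy":0,"dz":0.002,"roll":0,"fingers":1}
    - {"dx":-0.064,"dy":0,"dz":0.005,"roll":0,"fingers":1}
    - {"dx":-0.079,"dy":0,"dz":0.011,"roll":0,"fingers":1}
    - {"dx":-0.093,"dy":0,"dz":0.017,"roll":0,"fingers":1}
    - {"dx":-0.105,"dy":0,"dz":0.026,"roll":0,"fingers":1}
    - {"dx":-0.117,"dy":0,"dz":0.035,"roll":0,"fingers":1}

```text
time: 15.78
tool_pos: [0.5318, -0.0861, 0.1813]
tcp_rot: [-3.142, -0.005, 0.0]
wrist_force: [1.4, -0.2, 0.2]
width: 0.003
grip_force: 0.4
```

```bash
python3 - <<'E'
from h import *
mv([(.51,-.085,.162)],0);print(read_state()["wrist_force"])
c=calibration("top");p,d=read_camera("top");cv2.imwrite("pics/t2.png",p)
s0=cv2.imread("pics/top.png")
# lid points from depth near bar, y -0.12..-0.1
uv=np.array([(u,v) for v in range(130,270) for u in range(370,450)]);dd=d[uv[:,1],uv[:,0]]
o,v=ray("top",uv);P=o+v*dd[:,None];k=(dd>0)&(P[:,2]>.1)&(P[:,1]<-.1)&(P[:,1]>-.13)
Q=P[k];i=np.argsort(Q[:,0])[:8];print(Q[i].round(3))
E
```

```text
tcp [ 0.5318 -0.0861  0.1813] yaw 0.17 t 15.78 z axis [-0.  0. -1.]
(0.51, -0.085, 0.162) -> [-21.8  -1.2  19.3] roll 0.17
[ 1.36954315 -0.21092886  0.16538945]
[[ 0.51  -0.126  0.186]
 [ 0.51  -0.125  0.181]]
```

Emit:
step_arm:
  commands:
    - {"dx":-0.011,"dy":0,"dz":0.012,"roll":0,"fingers":1}
    - {"dx":-0.021,"dy":0,"dz":0.022,"roll":0,"fingers":1}
    - {"dx":-0.021,"dy":0,"dz":0.022,"roll":0,"fingers":1}
    - {"dx":-0.012,"dy":0,"dz":0.002,"roll":0,"fingers":1}
    - {"dx":-0.012,"dy":0,"dz":0.002,"roll":0,"fingers":1}
    - {"dx":-0.014,"dy":0,"dz":0.015,"roll":0,"fingers":1}
    - {"dx":-0.024,"dy":0,"dz":0.029,"roll":0,"fingers":1}

```text
time: 16.7
tool_pos: [0.5078, -0.086, 0.1512]
tcp_rot: [-3.141, -0.005, 0.002]
wrist_force: [1.1, -0.3, -0.4]
width: 0.002
grip_force: 0.3
```

Emit:
step_arm:
  commands:
    - {"dx":-0.004,"dy":0,"dz":0.01,"roll":0,"fingers":1}
    - {"dx":-0.009,"dy":0,"dz":0.02,"roll":0,"fingers":1}
    - {"dx":-0.012,"dy":0,"dz":0.03,"roll":0,"fingers":1}
    - {"dx":-0.016,"dy":0,"dz":0.04,"roll":0,"fingers":1}

```text
time: 17.2
tool_pos: [0.4927, -0.0863, 0.1125]
tcp_rot: [3.141, 0.005, 0.001]
wrist_force: [0.5, 0.5, -0.5]
width: -0.001
grip_force: 0.2
```

```bash
cat > lid.py <<'E'
from h import *
mv([(.482,-.085,.086)],0);print(read_state()["wrist_force"].round(1))
p,d=read_camera("top");cv2.imwrite("pics/t3.png",p)
uv=np.array([(u,v) for v in range(130,270) for u in range(370,450)]);dd=d[uv[:,1],uv[:,0]]
o,v=ray("top",uv);P=o+v*dd[:,None];k=(dd>0)&(P[:,2]>.07)&(P[:,1]<-.1)&(P[:,1]>-.125)&(P[:,0]>.45)
Q=P[k]
for x in np.arange(.45,.65,.02):
    q=Q[abs(Q[:,0]-x)<.01]
    if len(q):print(x.round(2),len(q),np.median(q[:,2]).round(3))
E
python3 lid.py
```

```text
tcp [ 0.4927 -0.0863  0.1125] yaw 0.17 t 17.2 z axis [ 0.001 -0.    -1.   ]
(0.482, -0.085, 0.086) -> [-10.7  -1.3  26.5] roll 0.17
[ 0.5  0.5 -0.5]
0.45 1 0.323
0.61 10 0.089
0.63 63 0.087
```

Emit:
step_arm:
  commands:
    - {"dx":-0.005,"dy":0,"dz":0.01,"roll":0,"fingers":1}
    - {"dx":-0.009,"dy":0,"dz":0.018,"roll":0,"fingers":1}
    - {"dx":-0.011,"dy":0,"dz":0.024,"roll":0,"fingers":1}
    - {"dx":-0.011,"dy":0,"dz":0.026,"roll":0,"fingers":1}
    - {"dx":-0.011,"dy":0,"dz":0.026,"roll":0,"fingers":1}

```text
time: 17.88
tool_pos: [0.4816, -0.0863, 0.0869]
tcp_rot: [-3.142, -0.005, 0.0]
wrist_force: [-0.5, 0.7, 0.0]
width: -0.001
grip_force: 0.0
```

```bash
python3 lid.py
```

```text
tcp [ 0.4816 -0.0863  0.0869] yaw 0.17 t 17.88 z axis [-0.  0. -1.]
(0.482, -0.085, 0.086) -> [ 0.4 -1.3  0.9] roll 0.17
[-0.5  0.7  0. ]
0.59 14 0.087
0.61 105 0.087
0.63 66 0.087
```

Emit:
step_arm:
  commands:
    - {"dx":0,"dy":0,"dz":0.001,"roll":0,"fingers":1}
    - {"dx":0,"dy":0,"dz":0.002,"roll":0,"fingers":1}
    - {"dx":0,"dy":0,"dz":0.002,"roll":0,"fingers":1}

```text
time: 18.3
tool_pos: [0.4821, -0.0864, 0.0859]
tcp_rot: [3.141, 0.005, 0.001]
wrist_force: [-0.9, -0.1, 4.1]
width: 0.003
grip_force: 2.5
```

Emit:
step_arm:
  commands:
    - {"dx":0,"dy":0,"dz":0.001,"roll":0,"fingers":1}
    - {"dx":0,"dy":0,"dz":0.002,"roll":0,"fingers":1}
    - {"dx":0,"dy":0,"dz":0.002,"roll":0,"fingers":1}

```text
time: 18.68
tool_pos: [0.4822, -0.0864, 0.0856]
tcp_rot: [3.141, 0.005, 0.001]
wrist_force: [-7.1, 1.8, 16.7]
width: 0.003
grip_force: 8.4
```

Emit:
step_arm:
  commands:
    - {"dx":0,"dy":0,"dz":-0.05,"roll":0,"fingers":1}
    - {"dx":0,"dy":0,"dz":-0.11,"roll":0,"fingers":1}
    - {"dx":-0.003,"dy":0.01,"dz":-0.16,"roll":-10,"fingers":1}
    - {"dx":-0.003,"dy":0.06,"dz":-0.16,"roll":-20,"fingers":1}
    - {"dx":-0.003,"dy":0.09,"dz":-0.16,"roll":-30,"fingers":1}
    - {"dx":-0.003,"dy":0.1,"dz":-0.16,"roll":-40,"fingers":1}
    - {"dx":-0.003,"dy":0.1,"dz":-0.16,"roll":-50,"fingers":1}
    - {"dx":-0.003,"dy":0.1,"dz":-0.16,"roll":-60,"fingers":1}

```text
time: 19.68
tool_pos: [0.4789, -0.1865, 0.2429]
tcp_rot: [-2.714, -1.582, 0.0]
wrist_force: [-0.7, 0.1, 0.1]
width: 0.0
grip_force: 0.0
```

Emit:
step_arm:
  commands:
    - {"dx":0,"dy":0,"dz":0,"roll":-10,"fingers":1}
    - {"dx":0,"dy":0,"dz":0,"roll":-20,"fingers":1}
    - {"dx":0,"dy":0,"dz":0,"roll":-30,"fingers":1}
    - {"dx":0,"dy":0,"dz":0,"roll":-30,"fingers":1}

```text
time: 20.18
tool_pos: [0.4789, -0.1862, 0.243]
tcp_rot: [-2.22, -2.223, -0.0]
wrist_force: [0.9, -0.0, 0.6]
width: 0.004
grip_force: 0.0
```

```bash
python3 - <<'E'
from h import *
t=lambda u:(np.array(u)+.5)/4-.5+[350,130]
s=lambda u:(np.array(u)+.5)/3.5-.5+[270,105]
print("handle tip",two("top",t((556,469)),"scene",s((528,176))))
print("handle root",two("top",t((440,470)),"scene",s((497,245))))
ds=np.load("top_d.npy")
for y in range(243,252,2):
    o,v=ray("top",[(u,y) for u in range(455,496,5)]);print((o+v*ds[y,455:496:5][:,None]).round(3)[:,2],(o+v*ds[y,455:496:5][:,None]).round(3)[0,:2])
mv([(.4794,-.1926,.16)],90)
p,d=read_camera("top");cv2.imwrite("pics/t4.png",p)
uv=np.array([(u,v) for v in range(130,270) for u in range(370,450)]);dd=d[uv[:,1],uv[:,0]]
o,v=ray("top",uv);P=o+v*dd[:,None]
for x in (.478,.55,.6):
    for y in(-.1,-.05,-.015):
        q=P[(abs(P[:,0]-x)<.006)&(abs(P[:,1]-y)<.006)];print(x,y,q[:,2].max().round(3) if len(q) else None,end='; ')
E
```

```text
handle tip (array([ 0.47927727, -0.23336716,  0.14699005]), np.float64(0.002071656673248469))
handle root (array([ 0.47659203, -0.18410515,  0.12162237]), np.float64(0.004601958277272885))
[0.047 0.059 0.004 0.124 0.137 0.14  0.151 0.002 0.006] [ 0.493 -0.192]
[0.121 0.11  0.118 0.124 0.135 0.148 0.153 0.154 0.001] [ 0.483 -0.174]
[0.121 0.118 0.118 0.131 0.137 0.147 0.154 0.157 0.002] [ 0.479 -0.174]
[0.127 0.11  0.117 0.129 0.136 0.147 0.157 0.153 1.229] [ 0.474 -0.173]
[ 0.049  0.107  0.115  0.128  0.132  0.143 -0.004  0.002  0.003] [ 0.475 -0.192]
tcp [ 0.4789 -0.1862  0.243 ] yaw 90.06 t 20.18 z axis [-0.  0. -1.]
(0.4794, -0.1926, 0.16) -> [-6.4  0.5 83. ] roll 0.06
0.478 -0.1 0.091; 0.478 -0.05 0.091; 0.478 -0.015 0.114; 0.55 -0.1 0.063; 0.55 -0.05 0.073; 0.55 -0.015 0.091; 0.6 -0.1 0.092; 0.6 -0.05 0.092; 0.6 -0.015 0.09;
```

Emit:
step_arm:
  commands:
    - {"dx":-0.006,"dy":0,"dz":0.05,"roll":0,"fingers":1}
    - {"dx":-0.006,"dy":0,"dz":0.083,"roll":0,"fingers":1}
    - {"dx":-0.006,"dy":0,"dz":0.083,"roll":0,"fingers":1}
    - {"dx":-0.014,"dy":0,"dz":0.102,"roll":0,"fingers":1}
    - {"dx":-0.019,"dy":0,"dz":0.106,"roll":0,"fingers":1}
    - {"dx":-0.023,"dy":0,"dz":0.109,"roll":0,"fingers":1}
    - {"dx":-0.031,"dy":0,"dz":0.115,"roll":0,"fingers":1}
    - {"dx":-0.031,"dy":0,"dz":0.115,"roll":0,"fingers":1}

```text
time: 21.22
tool_pos: [0.48, -0.2185, 0.1293]
tcp_rot: [2.218, 2.221, 0.001]
wrist_force: [0.0, -0.5, -0.3]
width: -0.004
grip_force: 0.0
```

Emit:
step_arm:
  commands:
    - {"dx":-0.007,"dy":0,"dz":0.007,"roll":0,"fingers":1}
    - {"dx":-0.013,"dy":0,"dz":0.015,"roll":0,"fingers":1}
    - {"dx":-0.015,"dy":0,"dz":0.019,"roll":0,"fingers":1}
    - {"dx":-0.0174,"dy":0,"dz":0.023,"roll":0,"fingers":1}

```text
time: 21.72
tool_pos: [0.4787, -0.2347, 0.1042]
tcp_rot: [-2.218, -2.224, 0.001]
wrist_force: [-0.3, -0.5, -0.4]
width: -0.001
grip_force: 0.0
```

Emit:
step_arm:
  commands:
    - {"dx":-0.002,"dy":0,"dz":0.005,"roll":0,"fingers":1}
    - {"dx":-0.0035,"dy":0,"dz":0.008,"roll":0,"fingers":1}
    - {"dx":-0.0035,"dy":0,"dz":0.008,"roll":0,"fingers":1}

```text
time: 22.1
tool_pos: [0.4791, -0.2381, 0.097]
tcp_rot: [-2.218, -2.224, -0.0]
wrist_force: [0.0, -0.3, 0.8]
width: 0.005
grip_force: 0.3
```

Emit:
step_arm:
  commands:
    - {"dx":-0.002,"dy":0,"dz":0.001,"roll":0,"fingers":1}
    - {"dx":-0.003,"dy":0,"dz":0.002,"roll":0,"fingers":1}
    - {"dx":-0.003,"dy":0,"dz":0.003,"roll":0,"fingers":1}
    - {"dx":-0.003,"dy":0,"dz":0.003,"roll":0,"fingers":1}

```text
time: 22.6
tool_pos: [0.4797, -0.2403, 0.0958]
tcp_rot: [-2.218, -2.224, -0.003]
wrist_force: [-2.9, 7.2, 12.1]
width: 0.003
grip_force: 5.7
```

Emit:
step_arm:
  commands:
    - {"dx":0,"dy":0,"dz":0.001,"roll":0,"fingers":1}
    - {"dx":0,"dy":0,"dz":0.002,"roll":0,"fingers":1}
    - {"dx":0,"dy":0,"dz":0.002,"roll":0,"fingers":1}

```text
time: 22.98
tool_pos: [0.48, -0.2405, 0.0951]
tcp_rot: [2.218, 2.224, 0.003]
wrist_force: [-4.8, 5.8, 19.0]
width: 0.001
grip_force: 9.2
```

Emit:
step_arm:
  commands:
    - {"dx":0,"dy":0,"dz":-0.05,"roll":0,"fingers":1}
    - {"dx":0.03,"dy":0,"dz":-0.1,"roll":0,"fingers":1}
    - {"dx":0.09,"dy":0,"dz":-0.11,"roll":0,"fingers":1}
    - {"dx":0.15,"dy":-0.01,"dz":-0.11,"roll":0,"fingers":1}
    - {"dx":0.2,"dy":-0.021,"dz":-0.11,"roll":0,"fingers":1}
    - {"dx":0.221,"dy":-0.021,"dz":-0.1,"roll":0,"fingers":1}
    - {"dx":0.221,"dy":-0.021,"dz":-0.1,"roll":0,"fingers":1}

```text
time: 23.85
tool_pos: [0.4567, -0.0191, 0.1914]
tcp_rot: [-2.214, -2.228, 0.001]
wrist_force: [0.1, 0.6, -0.8]
width: -0.0
grip_force: 0.0
```

```bash
python3 - <<'E'
from h import *
mv([(.458,-.0195,.072)],90)
p,d=read_camera("top");cv2.imwrite("pics/t5.png",p)
uv=np.array([(u,v) for v in range(225,265) for u in range(425,510)]);dd=d[uv[:,1],uv[:,0]]
o,v=ray("top",uv);P=o+v*dd[:,None]
for y in np.arange(-.1,-.31,-.02):
    q=P[(abs(P[:,0]-.479)<.008)&(abs(P[:,1]-y)<.008)];print(y.round(3),np.percentile(q[:,2],90).round(3) if len(q) else None)
p2,_=read_camera("scene");a=cv2.resize(p[130:280,350:510],None,fx=2.4,fy=2.4);b=cv2.resize(p2[105:275,270:440],None,fx=2.1,fy=2.1)
c=np.zeros((380,760,3),np.uint8);c[:a.shape[0],:a.shape[1]]=a;c[:b.shape[0],390:390+b.shape[1]]=b;cv2.imwrite("pics/last.png",c)
E
```

```text
tcp [ 0.4567 -0.0191  0.1914] yaw 90.35 t 23.85 z axis [-0.001 -0.    -1.   ]
(0.458, -0.0195, 0.072) -> [ -0.4   1.4 119.4] roll 0.35
-0.1 None
-0.12 None
-0.14 None
-0.16 None
-0.18 None
-0.2 None
-0.22 0.099
-0.24 0.099
-0.26 0.099
-0.28 0.095
-0.3 0.017
```

View pics/last.png

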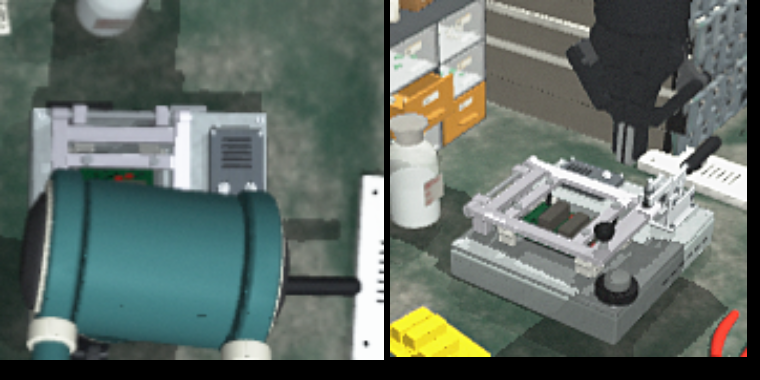

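Lid lies level under the clamp. The handle is level (its top at 0.099 m, as expected for thrown), and the board is visible through the frame. Now the button.

Emit:
step_arm:
  commands:
    - {"dx":0,"dy":-0.004,"dz":0,"roll":10,"fingers":1}
    - {"dx":0,"dy":-0.004,"dz":0,"roll":20,"fingers":1}
    - {"dx":0,"dy":-0.004,"dz":0,"roll":30,"fingers":1}
    - {"dx":0,"dy":-0.004,"dz":0,"roll":40,"fingers":1}
    - {"dx":0,"dy":-0.004,"dz":0.02,"roll":50,"fingers":1}
    - {"dx":0,"dy":-0.004,"dz":0.04,"roll":60,"fingers":1}
    - {"dx":0,"dy":-0.004,"dz":0.06,"roll":70,"fingers":1}
    - {"dx":0,"dy":-0.004,"dz":0.08,"roll":80,"fingers":1}

```text
time: 24.95
tool_pos: [0.4542, -0.0217, 0.1118]
tcp_rot: [3.13, 0.266, 0.001]
wrist_force: [-0.0, -0.4, -0.0]
width: -0.002
grip_force: 0.0
```

Emit:
step_arm:
  commands:
    - {"dx":0,"dy":0,"dz":0.01,"roll":10,"fingers":1}
    - {"dx":0,"dy":0,"dz":0.02,"roll":10,"fingers":1}
    - {"dx":0,"dy":0,"dz":0.03,"roll":10,"fingers":1}
    - {"dx":0,"dy":0,"dz":0.035,"roll":10,"fingers":1}
    - {"dx":0,"dy":0,"dz":0.035,"roll":10,"fingers":1}

```text
time: 25.58
tool_pos: [0.4532, -0.0203, 0.0767]
tcp_rot: [-3.142, -0.006, 0.001]
wrist_force: [-0.3, -0.1, 0.0]
width: -0.0
grip_force: 0.0
```

Good position at 0.0767. Press down slowly.

Emit:
step_arm:
  commands:
    - {"dx":0,"dy":0,"dz":0.004,"roll":0,"fingers":1}
    - {"dx":0,"dy":0,"dz":0.008,"roll":0,"fingers":1}
    - {"dx":0,"dy":0,"dz":0.01,"roll":0,"fingers":1}
    - {"dx":0,"dy":0,"dz":0.01,"roll":0,"fingers":1}

```text
time: 26.08
tool_pos: [0.4533, -0.0201, 0.067]
tcp_rot: [-3.142, -0.005, 0.001]
wrist_force: [0.2, 0.2, 1.6]
width: -0.006
grip_force: 0.7
```

Emit:
step_arm:
  commands:
    - {"dx":0,"dy":0,"dz":0.002,"roll":0,"fingers":1}
    - {"dx":0,"dy":0,"dz":0.003,"roll":0,"fingers":1}
    - {"dx":0,"dy":0,"dz":0.003,"roll":0,"fingers":1}

```text
time: 26.45
tool_pos: [0.4535, -0.0202, 0.0641]
tcp_rot: [-3.142, -0.005, -0.0]
wrist_force: [-1.7, 0.3, 3.3]
width: 0.0
grip_force: 1.5
```

Emit:
step_arm:
  commands:
    - {"dx":0,"dy":0,"dz":0.002,"roll":0,"fingers":1}
    - {"dx":0,"dy":0,"dz":0.004,"roll":0,"fingers":1}
    - {"dx":0,"dy":0,"dz":0.005,"roll":0,"fingers":1}
    - {"dx":0,"dy":0,"dz":0.005,"roll":0,"fingers":1}

```text
time: 26.95
tool_pos: [0.4537, -0.0202, 0.0608]
tcp_rot: [-3.142, -0.005, 0.001]
wrist_force: [-7.1, 1.0, 17.4]
width: -0.0
grip_force: 9.2
```

```bash
python3 - <<'E'
from h import *
import pickle;c,d=pickle.load(open("w2.pkl","rb"))
uv=np.array([(u,v) for v in range(200,255) for u in range(235,295)]);dd=d[uv[:,1],uv[:,0]]
o,v=ray("wrist",uv,c);P=o+v*dd[:,None]
r=np.hypot(P[:,0]-.459,P[:,1]+.0198)*1000
for a in range(0,30,3):
    q=P[(r>=a)&(r<a+3),2];print(a,len(q),np.percentile(q,[10,50,90]).round(4))
E
```

```text
0 32 [0.066  0.0669 0.0679]
3 86 [0.0659 0.067  0.0678]
6 149 [0.0659 0.0668 0.0676]
9 279 [0.0587 0.0661 0.0673]
12 211 [0.056  0.0572 0.066 ]
15 280 [0.056  0.0568 0.0578]
18 456 [0.0447 0.0557 0.0573]
21 269 [0.0438 0.045  0.0461]
24 276 [0.0439 0.0448 0.0458]
27 228 [0.044  0.0449 0.046 ]
```

The ring top (0.057) is below the pressed button (0.061), so the button bottomed out. Release it and back off.

Emit:
step_arm:
  commands:
    - {"dx":0,"dy":0,"dz":-0.02,"roll":0,"fingers":1}
    - {"dx":0,"dy":0,"dz":-0.07,"roll":0,"fingers":1}
    - {"dx":0,"dy":0,"dz":-0.12,"roll":0,"fingers":1}
    - {"dx":-0.03,"dy":-0.06,"dz":-0.16,"roll":0,"fingers":1}
    - {"dx":-0.04,"dy":-0.12,"dz":-0.16,"roll":0,"fingers":1}
    - {"dx":-0.04,"dy":-0.18,"dz":-0.16,"roll":0,"fingers":1}
    - {"dx":-0.04,"dy":-0.22,"dz":-0.16,"roll":0,"fingers":1}
    - {"dx":-0.04,"dy":-0.22,"dz":-0.16,"roll":0,"fingers":1}

```text
time: 27.95
tool_pos: [0.4125, 0.2024, 0.2187]
tcp_rot: [-3.141, -0.013, -0.0]
wrist_force: [-0.5, -1.6, -0.2]
width: 0.0
grip_force: 0.0
```

```bash
python3 - <<'E'
from h import *
p,d=read_camera("top");cv2.imwrite("pics/t6.png",p)
uv=np.array([(u,v) for v in range(140,285) for u in range(355,510)]);dd=d[uv[:,1],uv[:,0]]
o,v=ray("top",uv);P=o+v*dd[:,None]
f=lambda x,y,r=.005:P[(abs(P[:,0]-x)<r)&(abs(P[:,1]-y)<r),2]
for n,x,y in(("bar L",.478,-.05),("bar M",.478,-.085),("bar R",.478,-.11),("arm",.479,-.125),("arm",.479,-.15),("hinge side",.6,-.015),("btn",.457,-.0195),("handle",.479,-.24),("handle",.479,-.27)):
    q=f(x,y);print(n,len(q),np.percentile(q,[10,50,90]).round(3) if len(q) else "")
print(read_state()["wrist_force"].round(1),read_state()["time"])
E
```

```text
bar L 23 [0.084 0.087 0.09 ]
bar M 25 [0.083 0.086 0.088]
bar R 34 [0.085 0.103 0.113]
arm 16 [0.086 0.101 0.107]
arm 30 [0.046 0.078 0.107]
hinge side 25 [0.085 0.087 0.09 ]
btn 23 [0.065 0.067 0.07 ]
handle 27 [0.002 0.097 0.099]
handle 23 [0.003 0.095 0.098]
[-0.4  0.4 -0.1] 28.0
```

```bash
python3 -c "
from workcell import *
print(finish_job())"
```

```text
the job is handed in; nothing more can be done
None
```

The job was handed in at about 28 s of the 56 s limit: larger board seated with the lone relay towards the hinge, frame shut, clamp handle thrown to its stop, start button pressed right in and sprung back, smaller board never touched; no verdict was returned.

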